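# Fit the sleeve on the vacuum port and hold the valve half open

## Task

Fit the plastic sleeve that matches the vacuum station's steel spigot onto it, fully home and upright, and let go of it. Then, with the fingers, press the station's spring-loaded square valve key half-way down, its top level with the top of the small index post beside it, never as far as its bottom stop, and keep it there: the program finishes while still holding the key at half travel. Leave the other sleeves and the glassware and boxes where they stand.

Things in the scene. Friction and masses are not known exactly. Their poses are not given: they have to be found in the camera images.
- sleeve_mid (a point): Centre of the sleeve to fit: plain grey plastic tube standing upright on the bench, 42 mm outer diameter, 29 mm bore right through, 60 mm tall, about 60 g. The point is on its axis, 30 mm above its underside (half-way up); z along the axis. It is the medium one of three grey sleeves, which stand in any order.
- sleeve: The sleeve to fit (see sleeve_mid); origin at the centre of its underside.
- station: Fixed vacuum station: white box 130 mm (its x) by 240 mm (its y) with a flat metal deck 50 mm above the bench; origin at the centre of its underside. x points away from the robot at zero yaw, y from the key towards the spigot, z up. A round gauge stands at x +42 to +56, y -19 to +19 mm, up to 45 mm above the deck.
- port_seat (a point): Centre of the foot of the station's steel spigot, on the deck, at station y +65 mm; axes as the station's. The spigot stands up 30 mm from here, 26 mm diameter, its top 8 mm tapering to 18 mm. A sleeve is fully home when its lower rim rests on the deck (sleeve centre 30 mm above this point).
- key_top (a point): Centre of the top of the valve key, a square grey cap 38 x 38 mm on a steel stem, at station y -65 mm; axes as the station's. Key up: 36 mm above the deck (86 mm above the bench); the point moves with the key. A steel index post 10 x 14 mm stands 42 mm from it along station +x; its top, 26 mm above the deck, is level with the key's top at half travel.
- valve_key (a joint): Travel of the valve key in m: 0 up, 0.010 half-way (wanted), 0.020 at its bottom stop. It moves straight down and springs back: 4 N starts it, 9 N holds it half-way, 14 N at the stop (0.5 N per mm).
- thin_sleeve_mid (a point): Loose sleeve that must stay put: upright plastic tube of the same grey, 32 mm outer diameter, 18 mm bore, 60 mm tall (too narrow for the spigot). Point at its centre, 30 mm above the bench.
- wide_collar_mid (a point): Loose collar that must stay put: short wide ring of the same grey, 58 mm outer diameter, 45 mm bore, 32 mm tall (too wide for the spigot). Point at its centre, 16 mm above the bench.
- jar: Bystander: small amber glass jar with lid, about 48 mm diameter, 55 mm tall; origin at the centre of its underside.
- beaker: Bystander: open glass beaker, 68 mm diameter, 85 mm tall; origin at the centre of its underside.
- reagent: Bystander: glass reagent bottle with screw cap, 68 mm diameter, 160 mm tall; origin at the centre of its underside.
- tip_box: Bystander: flat plastic tip box 88 x 123 x 50 mm; origin at the centre of its underside.
Things that resemble listed ones, but are neither listed nor needed, are in the scene too. What is shaped like the sleeve but green or red is not meant.

How it is judged (in metres and radians):
On the way, in this order (a step that is already met when the one before it is completed fails the run):
1. the matching sleeve sits fully home on the spigot, let go, with the key still up (horizontal distance between sleeve_mid and port_seat below 0.005 m and z of sleeve_mid in the frame of port_seat between 0.026 and 0.033 m and angle between the z axis of sleeve_mid and the z axis of port_seat, either way round below 0.08 rad and contact force between sleeve and the arm below 0.2 N and contact force between sleeve and the fingers below 0.2 N and value of joint valve_key below 0.003 m), for 0.2 s.
2. the fingers hold the key at about half travel, the sleeve still home (horizontal distance between sleeve_mid and port_seat below 0.005 m and z of sleeve_mid in the frame of port_seat between 0.026 and 0.033 m and angle between the z axis of sleeve_mid and the z axis of port_seat, either way round below 0.08 rad and contact force between sleeve and the arm below 0.2 N and contact force between sleeve and the fingers below 0.2 N and value of joint valve_key between 0.006 and 0.014 m and contact force between the fingers and valve_key above 3 N), for 0.5 s.
At the end, for the whole second after the job is handed in: Sleeve let go on the spigot, lower rim on the deck (centre 26 to 33 mm above the port seat, within 5 mm of its axis, 0.08 rad of upright), at rest; the fingers press the valve key with over 3 N and hold it still at 6 to 14 mm of its 20 mm travel (all of step 2 and velocity of joint valve_key between -0.01 and 0.01 m/s and linear speed of sleeve below 0.02 m/s); the arm keeps its last pose, push and grip.
It fails at once if the key is pushed to its bottom stop (beyond 18 mm) (value of joint valve_key above 0.018 m).
It fails at once if another sleeve or a bystander is moved more than 30 mm (distance of any of thin_sleeve_mid, wide_collar_mid, jar, beaker, reagent, tip_box from where it was at the start of the episode above 0.03 m).
It also fails if it takes over 45 s, if anything falls off the work surface, if the arm or the gripper's body presses on something with over 40 N, if the wrist force passes 120 N, or if a joint passes its speed limit or range.

## Robot

A 6-joint arm with a two-finger parallel gripper is mounted at the origin on the work surface. World frame = base frame: x ahead of the robot, y to its left, z up, the work surface at z = 0. Lengths are in m, angles in degrees, forces in N, time in s.
With the tool pointing down it reaches from about 0.225 to 0.725 m from the base axis. Payload 3.1 kg.
Tool frame: the origin (TCP) lies midway between the tips of the shut fingers; the grasp point (between the pads) lies 19 mm behind it; z points along the fingers, y is the direction in which the jaws open and shut (so a half turn about z gives the same grasp; the last joint's range is limited). The gripper opens to 85 mm and grips with 20 to 120 N. Pads are 22 mm wide; open, the fingers measure 114 mm over their backs; the gripper's body (76 mm by 85 mm) begins 54 mm behind the grasp point. The pads swing forward as they close: fully open they stand 13 mm farther back than shut.
Start: joints at [68.423, 2.75, 5.684, 92.934, 0, 82.678], TCP at [0.129, 0.509, 0.231] pointing down, gripper open.
Joint ranges: [-166.93, 166.93], [-56.73, 111.36], [-69.38, 81.34], [-121.58, 131.49], [-85.45, 84.26], [-180, 180]. Speed limits (degrees/s): [159.86, 159.86, 180, 180, 180, 180].

## Interface

Orientations are given as [roll, pitch, yaw] about the fixed x, y, z axes, in that order (R = Rz(yaw) Ry(pitch) Rx(roll)).
In Python, from station import bot gives the robot as it stands. Calls block until the motion is done:
- bot.movep(position, orientation): joint-space move of the TCP to a pose.
- bot.line_to(position, frame=None, speed=0.15): straight line of the TCP; frame=None keeps the orientation; speed is the mean speed in m/s.
- bot.set_joints(angles): joint-space move.
- bot.grip(opening, squeeze=None): finger opening in m; squeeze is the grip in N (None keeps the last); returns when the fingers have stopped.
- bot.sleep(seconds).
- bot.ik(position, orientation): joint angles nearest the present ones, or None.
- bot.state(): the state.
- bot.read_camera(name): name is "side" or "top"; returns a dict with "image" (400x640x3 uint8, red, green, blue), "camera_matrix" (3x3 intrinsics, pixels), "distortion" ([k1, k2, p1, p2, k3] as OpenCV has them; the pictures are not rectified), "cam_to_world" (4x4, takes a point from camera to world coordinates). Camera axes: x right, y down, z forward; pixel columns grow to the right and rows downward; lengths in m; the calibration is good to about 2 mm. A picture is of the moment at which its call begins. There is no depth.
A pose or a line that the arm cannot do raises bot.IKError and nothing moves.
- bot.close_job(): hands the job in, once; it reports no verdict.
The state is a dict: "t": time; "joint_positions": joint angles; "joint_vel": joint speeds; "joint_torque": joint torques, N m; "tcp_pos": TCP position; "tool_rot": TCP orientation; "force": force on the tool from outside, world axes, zero at the start; "ft_torque": the same for the moment, N m; "width": finger opening in m.
Only numpy, scipy, OpenCV 4.12 (cv2) and the standard library are available. Lean on these libraries where they do the work, as an engineer would, in place of code of your own. Each camera call takes 0.05 s, during which the arm holds its last target.

## Working session

There is one attempt and no reset: what is moved stays moved. The work goes in short steps, each a Python script; the robot and the scene stay as the last script left them, time stands still between calls to the robot, and variables do not carry over. Pictures are saved under pics/ and viewed, and the job is handed in when it is done.

```bash
ls; mkdir -p pics; python3 - <<'E'
from station import bot
import cv2
for n in("side","top"):
    c=bot.read_camera(n); cv2.imwrite(f"pics/{n}0.png",c["image"][:,:,::-1])
    print(n,c["camera_matrix"].tolist(),c["distortion"],c["cam_to_world"].round(4).tolist())
s=bot.state();print(s)
E
```

```text
pics
side [[429.18386671427623, 0.0, 321.34272762485887], [0.0, 429.18386671427623, 196.96912515495413], [0.0, 0.0, 1.0]] [-0.05234304  0.          0.          0.          0.        ] [[-0.9983, -0.0448, 0.0376, 0.5222], [-0.0559, 0.54, -0.8398, 0.9319], [0.0173, -0.8404, -0.5416, 0.6494], [0.0, 0.0, 0.0, 1.0]]
top [[480.0170793743005, 0.0, 319.3507034967042], [0.0, 480.0170793743005, 198.21499706621879], [0.0, 0.0, 1.0]] [-0.13511937  0.          0.          0.          0.        ] [[-0.0155, -0.9982, 0.0584, 0.4985], [-0.9995, 0.0171, 0.0262, 0.0529], [-0.0271, -0.058, -0.998, 1.1298], [0.0, 0.0, 0.0, 1.0]]
{'t': 0.1, 'joint_positions': array([ 6.84209227e+01,  2.79133972e+00,  5.60006200e+00,  9.29346538e+01,
       -8.37166232e-04,  8.26777553e+01]), 'joint_vel': array([ 0.04329819, -0.10466334,  0.26266592,  0.11172758, -0.1124007 ,
       -0.05004451]), 'joint_torque': array([ 2.66456555e-03, -3.39851761e+01,  3.20935571e+01,  1.58076949e-02,
       -9.09890105e-05, -4.14605310e-07]), 'tcp_pos': array([0.12909762, 0.5082988 , 0.23020519]), 'tool_rot': array([-1.79874989e+02, -1.52195792e-02,  1.65743152e+02]), 'force': array([-0.293952  ,  0.48032908,  0.71071943]), 'ft_torque': array([ 0.01863992, -0.02706175,  0.00305735]), 'width': 0.08535243434377815}
```

View pics/side0.png

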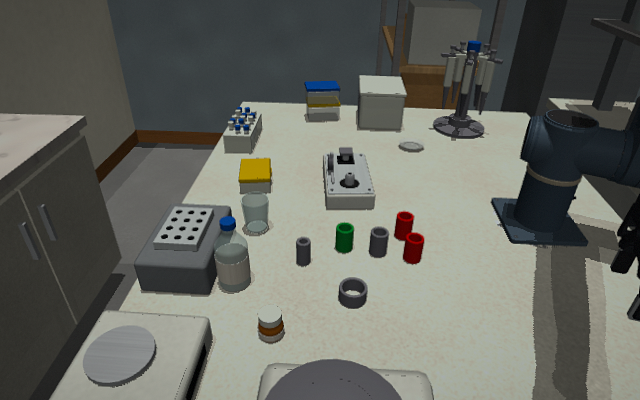

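View pics/top0.png

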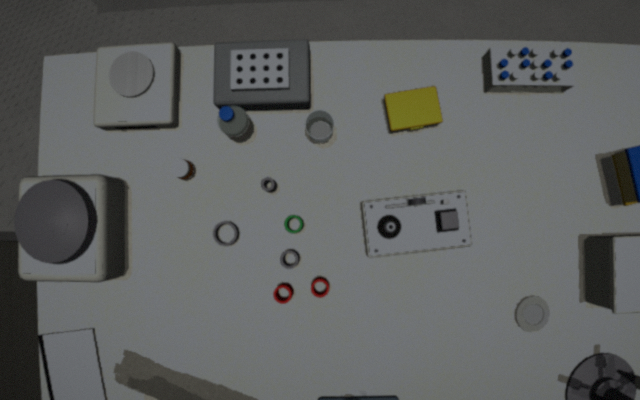

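```bash
cat > h.py <<'E'
import numpy as np, cv2
from station import bot
def ray(c,px):
    p=cv2.undistortPoints(np.array([[px]],float),c["camera_matrix"],c["distortion"])[0,0]
    T=c["cam_to_world"]; d=T[:3,:3]@np.array([p[0],p[1],1]); return T[:3,3],d/np.linalg.norm(d)
def plane(c,px,z):
    o,d=ray(c,px); return o+d*(z-o[2])/d[2]
def proj(c,P):
    T=np.linalg.inv(c["cam_to_world"]); r=cv2.Rodrigues(T[:3,:3])[0]
    return cv2.projectPoints(np.array(P,float).reshape(-1,1,3),r,T[:3,3],c["camera_matrix"],c["distortion"])[0].reshape(-1,2)
def tri(c1,p1,c2,p2):
    (a,d),(b,e)=ray(c1,p1),ray(c2,p2)
    s=np.linalg.lstsq(np.stack([d,-e],1),b-a,rcond=None)[0]
    return (a+d*s[0]+b+e*s[1])/2, np.linalg.norm(a+d*s[0]-b-e*s[1])
E
python3 - <<'E'
import cv2
t=cv2.imread('pics/top0.png'); s=cv2.imread('pics/side0.png')
cv2.imwrite('pics/ta.png',cv2.resize(t[200:310,250:350],None,fx=5,fy=5,interpolation=cv2.INTER_CUBIC))
cv2.imwrite('pics/tb.png',cv2.resize(t[180:265,350:480],None,fx=6,fy=6,interpolation=cv2.INTER_CUBIC))
cv2.imwrite('pics/sb.png',cv2.resize(s[140:270,290:430],None,fx=4.5,fy=4.5,interpolation=cv2.INTER_CUBIC))
E
```

```text
(no output)
```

View pics/ta.png

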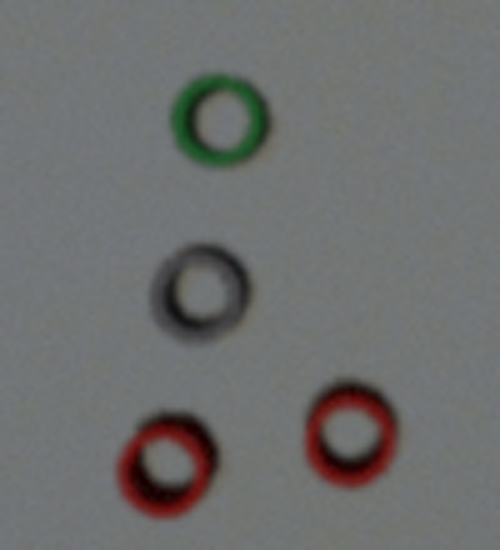

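View pics/tb.png

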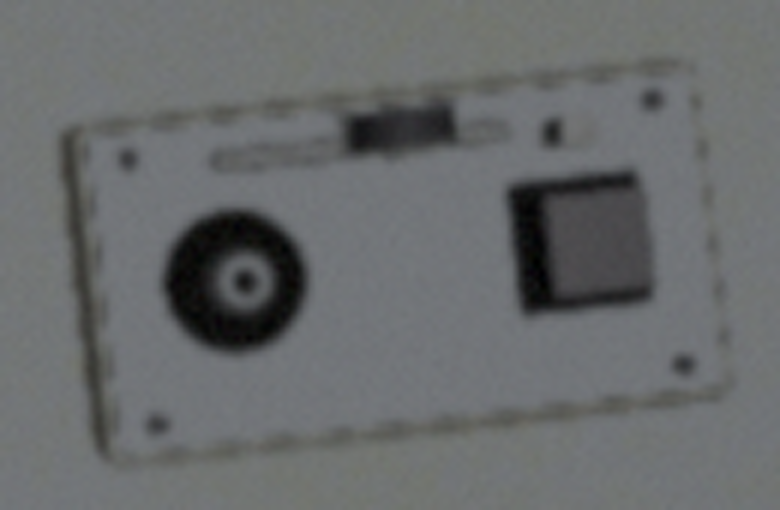

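View pics/sb.png

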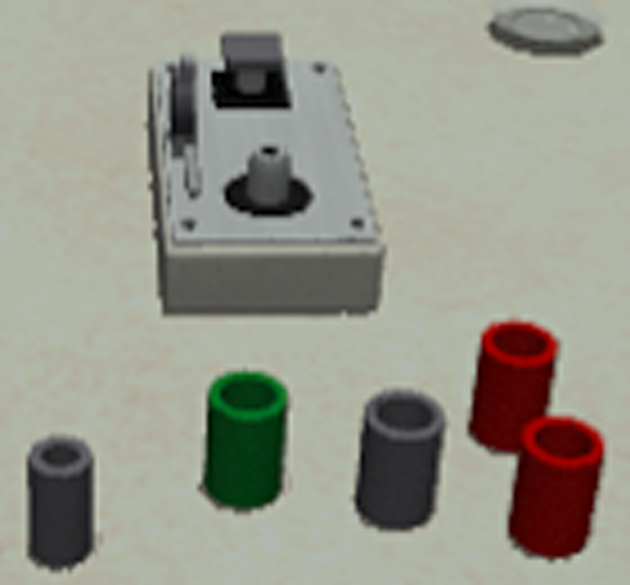

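```bash
python3 - <<'E'
from h import *
t=bot.read_camera("top"); s=bot.read_camera("side")
b=np.array([(128,160),(652,100),(683,364),(158,424)])/6+[350-.4,180-.4]
B=np.array([plane(t,p,.05) for p in b]); print("bolts",B.round(4).tolist(),B.mean(0))
ys=[(B[0]-B[1]),(B[3]-B[2])]; xs=[B[0]-B[3],B[1]-B[2]]
print([np.degrees(np.arctan2(-v[0],v[1])) for v in ys],[np.degrees(np.arctan2(v[1],v[0])) for v in xs])
b=np.array([(190,223),(358,223),(320,69)])/4.5+[290-.4,140-.4]
print("side bolts",np.array([plane(s,p,.05) for p in b]).round(4).tolist())
# black ring
def blob(c,m,off,near,name,z):
    n,l,st,ce=cv2.connectedComponentsWithStats(m.astype(np.uint8))
    k=min((i for i in range(1,n) if st[i,4]>15),key=lambda i:np.hypot(*(ce[i]+off-near)))
    cs=cv2.findContours((l==k).astype(np.uint8),cv2.RETR_EXTERNAL,cv2.CHAIN_APPROX_NONE)[0][0]
    e=cv2.fitEllipse(cs); p=np.array(e[0])+off
    print(name,st[k],p.round(2),np.round(e[1],1),plane(c,p,z).round(4)); return p
gt=t["image"].mean(2); gs=s["image"].mean(2)
blob(t,gt[200:250,365:415]<60,np.array([365,200]),(389,227),"ring top",.05)
blob(s,gs[160:200,320:380]<55,np.array([320,160]),(349,182),"ring side",.05)
for c,p,z in((t,(390.5,226.4),.08),(s,(290+268/4.5-.4,140+150/4.5-.4),.08)): print("spig top",plane(c,p,z).round(4))
# key top
k=[np.array([(538,190),(640,188),(652,295),(550,303)])/6+[349.6,179.6], np.array([(222,35),(281,36),(286,66),(226,65)])/4.5+[289.6,139.6]]
for c,q in zip((t,s),k): print("key",np.mean([plane(c,p,.086) for p in q],0).round(4))
# sleeve
blob(t,gt[240:280,275:308]<92,np.array([275,240]),(290,258),"sleeve sil top",.055)
for th in(): pass
print(plane(t,(289.8,259),.06), plane(s,(290+404/4.5-.4,140+415/4.5-.4),.06))
print(gt[246:272,278:304].astype(int))
E
```

```text
bolts [[0.5416, -0.0346, 0.05], [0.5608, -0.2333, 0.05], [0.4612, -0.2423, 0.05], [0.4427, -0.0438, 0.05]] [ 0.50157663 -0.13850739  0.05      ]
[np.float64(5.5048690916082), np.float64(5.310778747561132)] [np.float64(5.341370986662049), np.float64(5.146660957277586)]
side bolts [[0.5382, -0.0381, 0.05], [0.4389, -0.0464, 0.05], [0.4572, -0.2441, 0.05]]
ring top [ 12  15  24  24 346] [388.75 226.27] [22.3 22.4] [ 0.496  -0.0737  0.05  ]
ring side [20 19 19  9 88] [349.01 182.98] [ 8.  17.3] [ 0.4927 -0.074   0.05  ]
spig top [ 0.4957 -0.074   0.08  ]
spig top [ 0.4938 -0.0764  0.08  ]
key [ 0.5067 -0.2012  0.086 ]
key [ 0.5035 -0.1962  0.086 ]
sleeve sil top [  5   9  21  20 248] [289.82 258.3 ] [18.4 20.5] [0.4279 0.1492 0.055 ]
[0.42671377 0.14883614 0.06      ] [0.42406394 0.15251114 0.06      ]
[[116 117 118 118 117 116 118 117 117 116 118 120 117 119 117 117 117 118
  117 118 115 116 114 117 119 115]
 [118 117 117 118 117 117 117 117 116 118 115 114 113 113 113 115 116 116
  119 116 117 116 114 117 117 120]
 [117 117 119 120 117 118 116 115 111 103  98  97  94  92  95  97 107 11
[... 1844 characters left out ...]
65  73  74
   81  94 102 108 114 115 116 117]
 [116 115 115 109 100  92  84  73  67  59  55  59  57  61  68  75  84  91
   99 107 111 115 114 115 113 115]
 [114 117 116 116 113 110  97  84  78  75  75  74  71  75  75  87  97 106
  110 113 113 116 117 115 115 116]
 [116 115 116 115 116 114 110 101  95  89  90  90  87  90  94 101 109 112
  114 116 114 116 114 115 115 117]
 [117 117 115 117 117 117 116 114 111 107 106 104 103 109 112 113 115 117
  115 117 115 115 117 117 115 117]
 [117 116 116 116 116 117 117 114 114 116 115 115 116 115 115 115 114 115
  116 115 114 115 116 116 117 117]
 [117 115 117 115 113 117 118 118 116 117 116 116 118 116 117 116 115 117
  117 115 118 115 113 116 117 114]]
```

```bash
python3 - <<'E'
from h import *
x,y=0.4255,0.1505
for yaw in(180,0):
  for P in((x,y,.2),(x,y,.022),(.4945,-.0745,.2),(.505,-.2,.1)):
    q=bot.ik(P,[180,0,yaw+(5.3 if P[1]<0 else 0)]); print(yaw,None if q is None else np.round(q,1))
bot.movep([x,y,.2],[180,0,180]); bot.grip(.065,30)
c=bot.read_camera("top"); cv2.imwrite("pics/t1.png",c["image"][:,:,::-1])
c=bot.read_camera("side"); cv2.imwrite("pics/s1.png",c["image"][:,:,::-1])
s=bot.state(); print(s["t"],s["tcp_pos"],s["tool_rot"],s["width"])
E
```

```text
180 [11.  -8.5 -8.7 89.8  0.  11. ]
180 [ 11.   -4.7 -25.8  68.9   0.   11. ]
180 [-16.3  -1.3  -1.9  89.3   0.  -21.6]
180 [-28.7   6.1  -5.7  78.2   0.  -34. ]
0 [  11.    -8.5   -8.7   89.8    0.  -169. ]
0 [  11.    -4.7  -25.8   68.9    0.  -169. ]
0 [-16.3  -1.3  -1.9  89.3   0.  158.4]
0 [-28.7   6.1  -5.7  78.2   0.  146. ]
2.3417 [0.42544003 0.15075597 0.19999713] [ 1.79998650e+02  9.13111493e-04 -1.79970959e+02] 0.06509661845627104
```

View pics/s1.png

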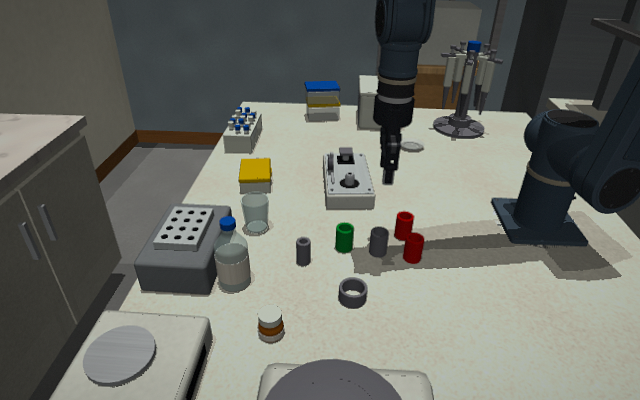

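The side view shows the gripper at (388,160) above the sleeve at (379,241), with the neighbouring sleeves undisturbed. I'll go down just above the rim and check again before grasping.

```bash
python3 - <<'E'
from h import *
x,y=0.4255,0.1505
bot.line_to([x,y,.085])
c=bot.read_camera("side"); i=c["image"][140:290,300:450,::-1]
print(proj(c,[x,y,.085]),proj(c,[x,y,.06]))
cv2.imwrite("pics/s2.png",cv2.resize(i,None,fx=4,fy=4,interpolation=cv2.INTER_CUBIC))
E
```

```text
[[379.70378796 222.34242364]] [[378.69287953 231.2534692 ]]
```

View pics/s2.png

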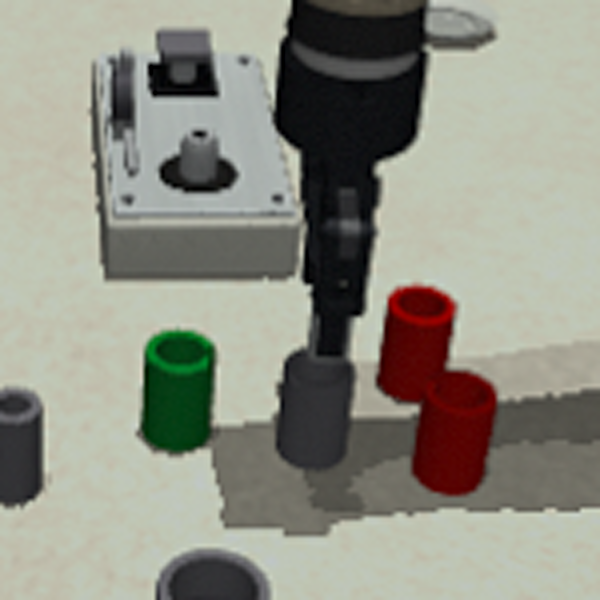

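```bash
python3 - <<'E'
from h import *
x,y=0.4255,0.1505
c=bot.read_camera("side"); t=bot.read_camera("top")
for z in(.095,.12):
  for yy in (y+.033,y+.045): print(z,yy,proj(c,[x,yy,z]), (proj(c,[x,yy,z])-[300,140])*4)
cv2.imwrite("pics/s2b.png",cv2.resize(c["image"][190:265,350:410,::-1],None,fx=8,fy=8,interpolation=cv2.INTER_CUBIC))
cv2.imwrite("pics/t2.png",cv2.resize(t["image"][200:310,250:350,::-1],None,fx=5,fy=5,interpolation=cv2.INTER_CUBIC))
E
```

```text
0.095 0.1835 [[381.01202634 227.61061554]] [[324.04810535 350.44246215]]
0.095 0.1955 [[381.35070964 230.98114104]] [[325.40283855 363.92456415]]
0.12 0.1835 [[382.1080582  218.18835569]] [[328.4322328  312.75342274]]
0.12 0.1955 [[382.46513782 221.50567616]] [[329.86055127 326.02270465]]
```

View pics/s2b.png

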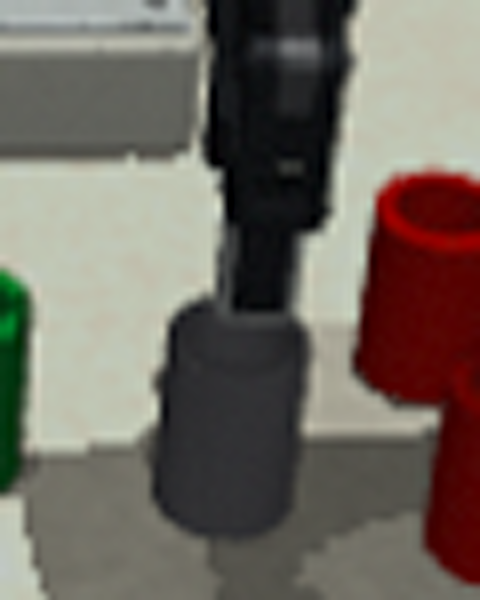

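View pics/t2.png

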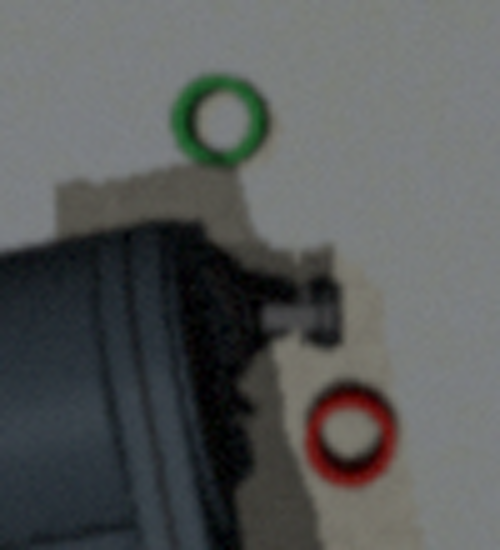

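```bash
python3 - <<'E'
from h import *
x,y=0.4266,0.1505
bot.line_to([x,y,.085]); bot.line_to([x,y,.024],speed=.08)
s=bot.state(); print(s["tcp_pos"],s["force"])
bot.grip(.030,30); s=bot.state(); print(s["width"],s["force"],s["tcp_pos"],s["t"])
bot.line_to([x,y,.16],speed=.1); s=bot.state(); print(s["width"],s["force"],s["t"])
bot.movep([.4955,-.0743,.16],[180,0,-174.7])
s=bot.state(); print(s["tcp_pos"],s["tool_rot"],s["width"],s["force"],s["t"])
for n in("side","top"):
    c=bot.read_camera(n); cv2.imwrite(f"pics/{n}3.png",c["image"][:,:,::-1])
    a=c["image"][80:220,290:420,::-1] if n=="side" else c["image"][170:280,340:480,::-1]
    cv2.imwrite(f"pics/{n}3c.png",cv2.resize(a,None,fx=4,fy=4,interpolation=cv2.INTER_CUBIC))
E
```

```text
[0.42707899 0.15059976 0.0244647 ] [ 0.43236389 -0.16254143  0.51886522]
0.040656875824466886 [-0.28700957  0.04649253  2.77074881] [0.42753971 0.15070278 0.02497785] 4.9083
0.040931634361540556 [ 0.43404439 -0.29074368 -0.47150111] 6.4167
[ 0.49510464 -0.07344383  0.15967663] [ 1.79924974e+02 -4.47610410e-02 -1.74686311e+02] 0.04084982553776545 [-0.2959588   0.34121856  0.45661808] 7.35
```

View pics/side3c.png

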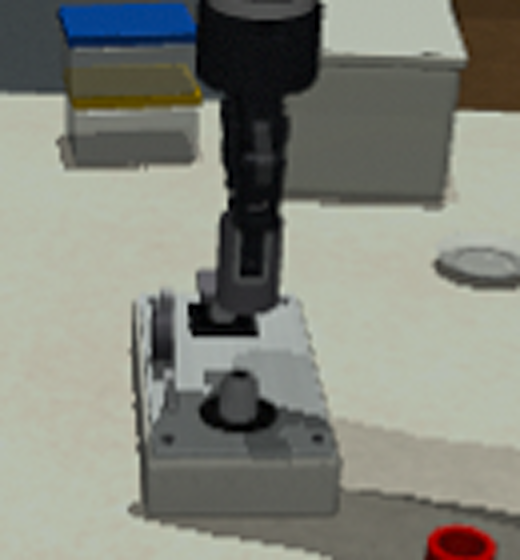

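View pics/top3c.png

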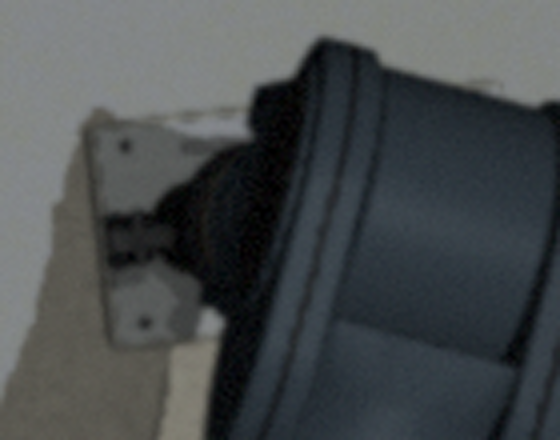

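```bash
python3 - <<'E'
from h import *
c=bot.read_camera("side"); p=bot.state()["tcp_pos"]; print(p)
for z in(.136,.166): print(z,(proj(c,[p[0],p[1],z])-[290,80])*4)
print("spig",(proj(c,[p[0],p[1],.08])-[290,80])*4,(proj(c,[p[0],p[1],.05])-[290,80])*4)
cv2.imwrite("pics/s3d.png",cv2.resize(c["image"][120:195,320:380,::-1],None,fx=8,fy=8,interpolation=cv2.INTER_CUBIC))
E
```

```text
[ 0.49534744 -0.07275687  0.16000954]
0.136 [[238.76652296 299.74882594]]
0.166 [[241.20785455 258.17562659]]
spig [[234.37332028 374.28677382]] [[232.10421431 412.64995739]]
```

View pics/s3d.png

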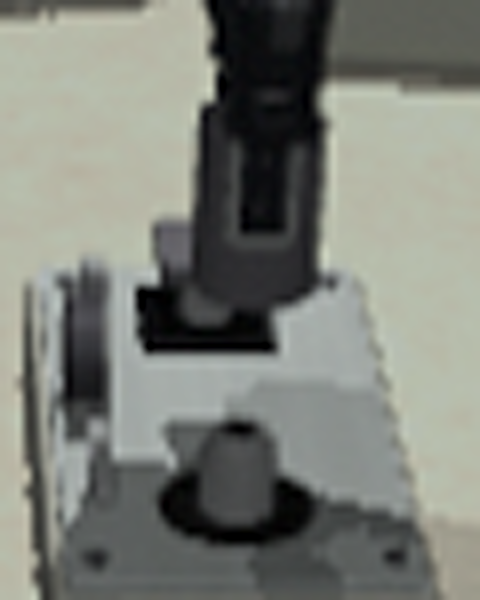

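```bash
python3 - <<'E'
from h import *
for i in range(4): print(bot.state()["tcp_pos"].round(4), bot.state()["joint_vel"].round(2)[:3]); bot.sleep(.05)
bot.line_to([.497,-.0743,.115],speed=.1); bot.sleep(.2)
for i in range(3): print(bot.state()["tcp_pos"].round(4)); bot.sleep(.05)
c=bot.read_camera("side")
cv2.imwrite("pics/s4.png",cv2.resize(c["image"][130:205,320:380,::-1],None,fx=8,fy=8,interpolation=cv2.INTER_CUBIC))
c=bot.read_camera("top")
cv2.imwrite("pics/t4.png",cv2.resize(c["image"][190:260,350:420,::-1],None,fx=8,fy=8,interpolation=cv2.INTER_CUBIC))
print(bot.state()["t"])
E
```

```text
[ 0.4953 -0.0728  0.16  ] [0.09 0.02 0.15]
[ 0.4954 -0.0728  0.1601] [-0.14  0.05  0.13]
[ 0.4955 -0.073   0.1601] [-0.27  0.05  0.17]
[ 0.4955 -0.0732  0.1601] [-0.44  0.09  0.13]
[ 0.4977 -0.0745  0.1161]
[ 0.4976 -0.0745  0.1159]
[ 0.4975 -0.0745  0.1158]
8.75
```

View pics/s4.png

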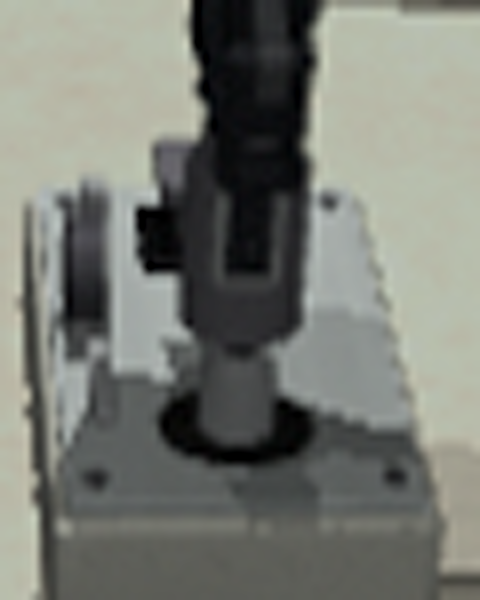

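View pics/t4.png

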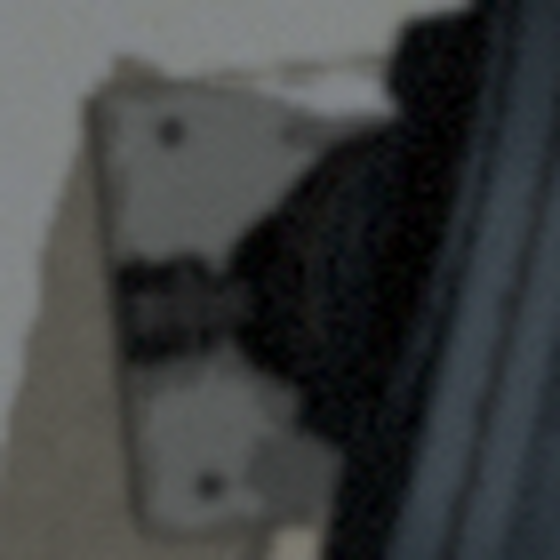

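```bash
python3 - <<'E'
from h import *
c=bot.read_camera("side"); p=bot.state()["tcp_pos"]; print(p)
a=np.linspace(0,6.28,60)
C=lambda x,y,z,r:proj(c,np.stack([x+r*np.cos(a),y+r*np.sin(a),0*a+z],1))
q=C(p[0],p[1],p[2]-.0245,.021); print("sleeve low row",(q[:,1].max()-130)*8,(q[:,0].min()-320)*8,(q[:,0].max()-320)*8)
q=C(p[0],p[1],.05,.025); print("ring rows",(q[:,1].min()-130)*8,(q[:,1].max()-130)*8,"cols",(q[:,0].min()-320)*8,(q[:,0].max()-320)*8)
g=c["image"].mean(2)
print(g[165:190,348:352].mean(1).astype(int))
for r in(160,168,178,182): print(r,g[r,338:362].astype(int))
E
```

```text
[ 0.49713777 -0.0743307   0.1152247 ]
sleeve low row 349.24979252815183 162.2094872587395 287.8946814541305
ring rows 385.6133910211561 461.1007853849153 cols 145.57035266644334 292.39128260526695
[57 58 46 47 47 48 48 48 34 46 73 78 76 75 74 74 74 74 74 76 52  2  2 67
 83]
160 [ 13  14   7   4  11  37  41  42  50  71  37  14  14  15  16  28  60  57
  40  42  94 177 169 170]
168 [169 169 171 167  92  31  40  44  43  45  47  45  48  47  48  46  46  42
  36  64 145 157 155 155]
178 [ 91  91  90  67  69  57  52  57  65  70  73  77  76  74  72  68  88 137
 148 146 146 145 143 142]
182 [91 69  4  6  8  4 27 63 67 70 72 76 75 72 70 62 24  7  9  4 21 60 68 64]
```

```bash
python3 - <<'E'
from h import *
f0=np.mean([bot.state()["force"] for _ in range(5)],0)
z=.113
while z>.068:
    z-=.004 if z>.082 else .0015
    bot.line_to([.4972,-.0743,z],speed=.06); s=bot.state(); f=s["force"]-f0
    print(round(z,4),s["tcp_pos"].round(4),f.round(1),round(s["width"],4),s["t"])
    if f[2]>8 or np.hypot(*f[:2])>12: break
E
```

```text
0.109 [ 0.4966 -0.0741  0.1081] [ 0.5 -0.7  0.1] 0.0408 9.05
0.105 [ 0.4969 -0.0742  0.1045] [ 0.7 -0.2  1.5] 0.0409 9.3
0.101 [ 0.4969 -0.0742  0.1006] [ 0.2 -0.4  0.6] 0.0409 9.55
0.097 [ 0.4969 -0.0742  0.0966] [0.9 0.6 0.6] 0.0408 9.8
0.093 [ 0.4969 -0.0743  0.0926] [ 0.9 -1.1  1.4] 0.0407 10.05
0.089 [ 0.497  -0.0743  0.0886] [ 0.5 -1.   0.6] 0.041 10.3
0.085 [ 0.497  -0.0743  0.0846] [ 0.9 -0.4  1.1] 0.0407 10.55
0.081 [ 0.4971 -0.0744  0.0806] [-0.  -0.1 -0. ] 0.0411 10.8
0.0795 [ 0.4972 -0.0744  0.0794] [-0.3 -0.4  1. ] 0.041 11.05
0.078 [ 0.4972 -0.0743  0.0779] [-0.1 -0.9  0.4] 0.0412 11.3
0.0765 [ 0.4972 -0.0743  0.0764] [ 1.6 -1.9  0.1] 0.0409 11.55
0.075 [ 0.4973 -0.0743  0.0751] [0.5 0.3 0.3] 0.0407 11.8
0.0735 [ 0.4974 -0.0743  0.075 ] [-2.7 -0.2  7. ] 0.0407 12.05
0.072 [ 0.4974 -0.0743  0.075 ] [-4.   0.4 12.9] 0.0407 12.3
```

```bash
python3 - <<'E'
from h import *
bot.line_to([.4972,-.0743,.0748],speed=.06)
bot.grip(.065); print(bot.state()["force"])
bot.line_to([.4972,-.0743,.18],speed=.15)
bot.movep([.505,-.2,.20],[180,0,-174.7])
bot.grip(0.0,40); s=bot.state(); print(s["width"],s["t"],s["tcp_pos"])
for n,a in(("side",(130,210,310,390)),("top",(170,270,350,480))):
    c=bot.read_camera(n)
    cv2.imwrite(f"pics/{n}5.png",c["image"][:,:,::-1])
    cv2.imwrite(f"pics/{n}5c.png",cv2.resize(c["image"][a[0]:a[1],a[2]:a[3],::-1],None,fx=6,fy=6,interpolation=cv2.INTER_CUBIC))
E
```

```text
[-0.33406225 -0.64521007  0.04623701]
0.00024925633198552425 14.9667 [ 0.5050527  -0.19981612  0.20009999]
```

View pics/side5.png

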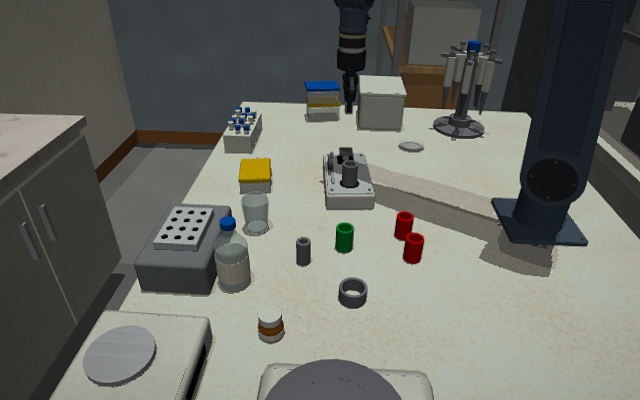

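View pics/side5c.png

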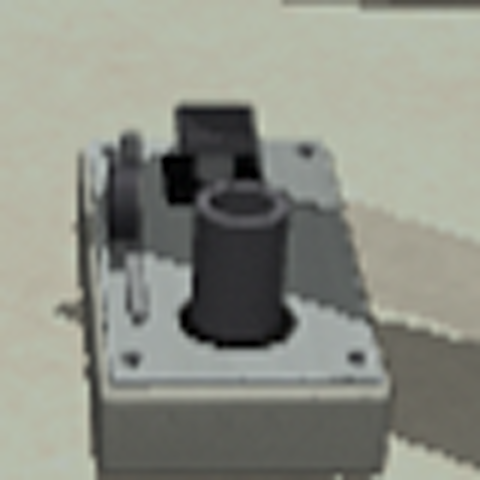

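View pics/top5c.png

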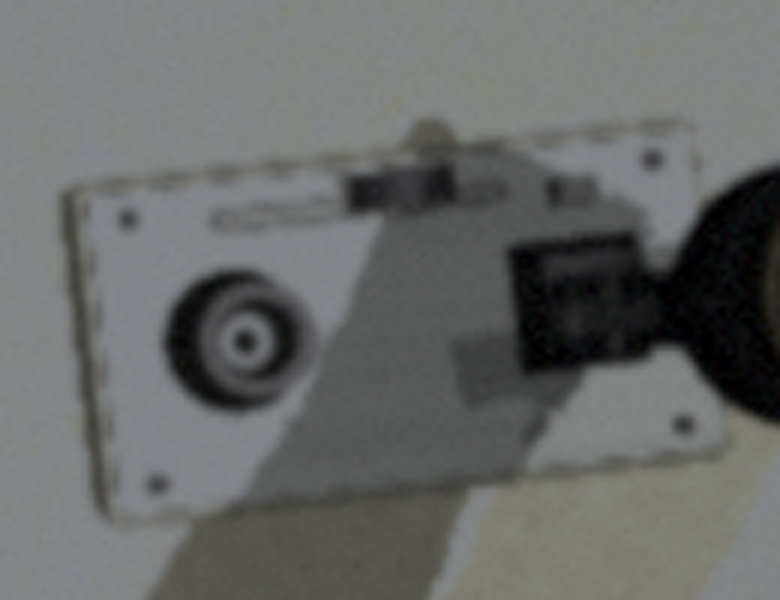

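The sleeve is home: in the top view the spigot tip is centred in the bore at crop (245,340), and in the side view the sleeve stands upright on the black foot ring at (240,330). The other items look unmoved. Next I'll press the key.

```bash
python3 - <<'E'
from h import *
x,y=.508,-.2028
bot.line_to([x,y,.11]); bot.line_to([x,y,.092],speed=.05); bot.sleep(.3)
def rd(n=8):
    S=[]
    for _ in range(n): S.append(bot.state()); bot.sleep(.02)
    return np.mean([s["force"] for s in S],0),np.mean([s["tcp_pos"] for s in S],0),S[-1]["t"]
f0,p,t=rd(); print(f0,p)
z=.092
while z>.070:
    z-=.0015; bot.line_to([x,y,z],speed=.02); f,p,t=rd(4); f=f-f0
    print(round(z,4),p.round(4),f.round(1),round(t,2))
    if f[2]>8 or p[2]<.0775: break
c=bot.read_camera("side")
cv2.imwrite("pics/s6.png",cv2.resize(c["image"][130:205,310:390,::-1],None,fx=7,fy=7,interpolation=cv2.INTER_CUBIC))
E
```

```text
[-0.04538033 -0.16581943  0.05311088] [ 0.50816036 -0.20289458  0.09225951]
0.0905 [ 0.5079 -0.2027  0.0903] [0.  0.2 0.3] 17.06
0.089 [ 0.5079 -0.2027  0.0888] [-0.2 -0.2 -0.4] 17.38
0.0875 [ 0.5079 -0.2028  0.0874] [0.  0.1 0. ] 17.69
0.086 [ 0.5081 -0.2029  0.0861] [ 0.2 -0.6  0.6] 18.01
0.0845 [ 0.5082 -0.2029  0.0851] [-1.   0.8  4. ] 18.32
0.083 [ 0.5081 -0.2029  0.0833] [-1.   0.2  5.2] 18.64
0.0815 [ 0.5082 -0.2029  0.0818] [-1.3  1.2  5.8] 18.96
0.08 [ 0.5082 -0.2029  0.0805] [-1.2  1.   6.1] 19.27
0.0785 [ 0.5082 -0.2029  0.0792] [-1.5  1.5  7. ] 19.59
0.077 [ 0.5082 -0.2029  0.0779] [-1.7  0.6  7.9] 19.91
0.0755 [ 0.5082 -0.2029  0.0765] [-2.2  1.4  8.3] 20.23
```

View pics/s6.png

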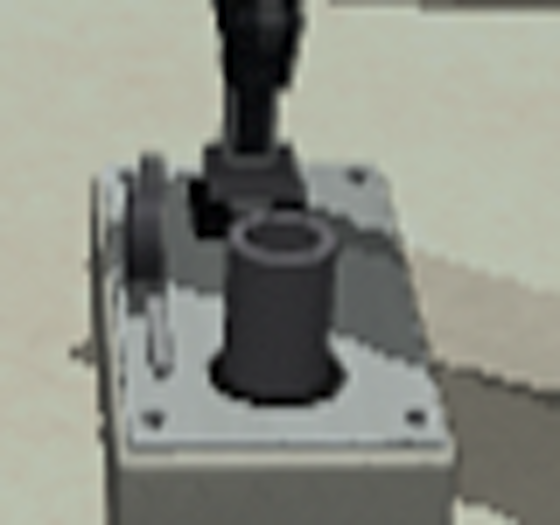

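```bash
python3 - <<'E'
from h import *
for _ in range(5):
    bot.sleep(.2); s=bot.state(); print(s["tcp_pos"].round(4),s["force"].round(1),round(s["t"],2))
bot.close_job()
E
```

```text
[ 0.5082 -0.2029  0.0766] [-2.6  0.1  8. ] 20.49
[ 0.5082 -0.2029  0.0766] [-2.7  0.1  8.5] 20.69
[ 0.5082 -0.2029  0.0766] [-1.6  0.9  8.5] 20.89
[ 0.5082 -0.2029  0.0766] [-1.7  1.2  8.2] 21.09
[ 0.5082 -0.2029  0.0766] [-3.   0.8  8.3] 21.29
the job is handed in; nothing more can be done
```

The medium grey sleeve is on the spigot and let go. I handed the job in at about 21 s with the shut fingers holding the key at about half travel. The hand-in gives no verdict.

- **Sleeve:** It went down without touching the spigot and stopped on the deck at the expected height (TCP z 0.075 m). After release, both cameras showed it upright, with the spigot tip centred in the bore. The other sleeves, the glassware and the boxes looked unmoved in the side view.
- **Key:** The fingers pressed it down about 9.4 mm (TCP z 0.0766 m, key up at 0.086 m). The push held steady at 8.0–8.5 N for a second before hand-in. That is slightly under the roughly 8.7 N the spring should give there, which is within the sensor noise. I judged half travel from height and force and did not check it against the index post in a picture.
- **Disagreement:** The two cameras differed by about 3–5 mm. Comparing the gripper with its known position showed the side camera reading about 3 mm low in x. I corrected the sleeve's x by about 1.5 mm over the spigot by comparing the two in the side image.

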